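# Set the bag sealer's sliding bag stop to its marked set stop

### The job

Set the bag sealer's table for the short spare-part bags: press down the rubber pad in the middle of the black bag-stop slider to free its brake, keep it pressed, and push the slider along the rail until it is up against the small steel stop block with the white line on it. Then let the pad come up so that the brake holds the slider there. Nothing is picked up: work on the pad with the fingertips, never force the slider along with its brake on, and leave the stop block and the other things on the bench where they are.

Things in the scene. Friction and masses are not known exactly. Their poses are not given: they have to be found in the camera images.
- sealer: Bench bag sealer, fixed: grey housing 330 x 85 mm, 70 high, raised arm to 165 mm, and a steel table 70 mm above the bench with a guide rail (310 long, 24 wide, top 84 mm above the bench) along one side. Origin on the bench under the rail's middle; y runs along the rail away from the jaw (housing at y -0.155 to -0.245), the table on the rail's -x side (x -0.182 to -0.002), z up
- pad_top (a point): Centre of the top of the ribbed rubber pad, 44 (sealer x) x 50 mm (y), in the middle of the black slider: 102 mm above the bench when up, 4 mm proud of the slider's frame (64 x 85 mm). About 6 N starts it down, 8 to 9 N holds it fully down (4 mm, flush); it springs up when let go. It travels with the slider, 42.5 mm behind the slider's front face
- pad (a joint): How far the press pad is pushed down, m: 0 up (brake on), 0.004 fully down. The brake is free from about 0.0005 on; 0.002 to 0.003 is a sure press
- bagstop (a joint): Travel of the slider on the rail, m: 0 at the rail's outer end, growing towards the sealing jaw (sealer -y), at most 0.205. Pad up: the brake holds it against about 5 N. Pad down: it runs with about 1 N, so fingertips pressing the pad carry it along by friction
- bagstop_front (a point): On the slider's front face (towards the jaw) at its top, 98 mm above the bench, over the rail's middle; axes as the sealer's. An aluminium bag fence stands along this face, its top 115 mm above the bench, from x +0.032 over the slider to -0.116 over the table
- setstop_face (a point): On the set stop's face that looks at the slider, at its top, 96 mm above the bench, over the rail's middle; axes as the sealer's. The set stop is a dark steel block with a white line on it, 44 mm across the rail, 16 along, 26 high, clamped between slider and jaw by a knurled screw on its +x side. The slider is home when its front face touches this face
- nozzle: Brass spray nozzle, 26 mm across, 36 mm tall, standing loose on the sealer's table beyond the end of the bag fence; origin at the centre of its underside. Not to be moved
- filter: Grey filter cartridge, 52 mm across, 91 mm tall, standing loose on the bench on the other side of the rail (sealer +x); origin at the centre of its underside. Not to be moved
- elbow: Black plastic pipe elbow, two 30 mm tubes about 60 mm long, lying on the bench; origin under its corner. Not to be moved
- labelroll: Roll of paper labels, 100 mm across, 58 mm tall, lying flat on the bench; origin at the centre of its underside. Not to be moved
- tape: Black desk tape dispenser, 150 x 58 mm, 88 mm tall, on the bench; origin at the centre of its underside. Not to be moved
- scanner: Hand barcode scanner, grey head and black handle, 200 mm long, lying on the bench; origin under its middle. Not to be moved
- oil: White oil bottle with a black cap, 54 mm across, 130 mm tall, standing on the bench; origin at the centre of its underside. Not to be moved

How it is judged:
By the outcome, as a careful person would: the job done as asked, in the order asked, and still so for the second after the job is handed in, with the robot touching nothing.
It also fails if it takes over 38 s, if anything falls off the work surface, if the arm or the gripper's body presses on something with over 40 N, if the wrist force passes 120 N, or if a joint passes its speed limit or range.

### The arm

A 6-joint arm with a two-finger parallel gripper is mounted at the origin on the work surface. World frame = base frame: x ahead of the robot, y to its left, z up, the work surface at z = 0. Lengths are in m, angles in rad, forces in N, time in s.
With the tool pointing down it reaches from about 0.25 to 0.775 m from the base axis. Payload 4 kg.
Tool frame: the origin (TCP) lies on the centre line of the jaws, within the pads' length; the fingertips stand 17 mm ahead of it and the grasp point (between the pads) lies 2 mm behind it; z points along the fingers, y is the line along which they close (so a half turn about z gives the same grasp; the last joint's range is limited). The gripper opens to 94 mm and grips with 3 to 60 N. Pads are 16 mm wide; open, the fingers measure 119 mm over their backs; the gripper's body (75 mm by 177 mm) begins 78 mm behind the grasp point.
Start: joints at [-1.316, 0.087, 1.371, -0, 1.684, -0.103], TCP at [0.193, -0.515, 0.223] pointing down, gripper open.
Joint ranges: [-3.1, 3.1], [-0.76, 2.03], [0.27, 2.55], [-1.08, 4.22], [0.17, 2.65], [-2.57, 2.57]. Speed limits (rad/s): [2.79, 2.79, 3.14, 3.14, 3.14, 3.14].

### API

Orientations are given as [roll, pitch, yaw] about the fixed x, y, z axes, in that order (R = Rz(yaw) Ry(pitch) Rx(roll)).
In Python, from bench import robot gives the robot as it stands.
- The arm moves only by the tool servo_tool, never from a script. Its argument "plan" is a list of rows, each a list of 7 numbers: the shift along the tool's x, y, z normalised to -1 to 1, where 1 is 0.1 m, then the turn, a rotation vector about the tool's x, y, z normalised to -1 to 1, where 1 is pi/2 rad, then the finger opening in mm, from 0 to 94. In form: [[x, y, z, ax, ay, az, gripper], ...]. A call has 1 to 12 rows; each row is the pose to reach, as a shift and turn from the pose commanded when the call began, along the tool's axes at that moment; what a row does not reach only later rows make up. A row lasts 1/12 s, in which the tool goes at most 41.7 mm and 7.16 degrees, less where a joint would pass 70% of its speed; a pose out of reach is approached as far as the arm can. A call with a number of a shift or a turn outside -1 to 1 is refused whole. A call with a gripper value outside its range is refused whole. The fingers move at their own pace and stop on an object; the grip force is fixed at half the most. Time passes only in rows, so rows that repeat a pose let the fingers close. It gives the time, the measured TCP pose, the force, the opening and the grip force at its end, in the units of the state.
- robot.get_obs(): the state, without advancing time (a new reading comes with each control period).
- robot.snapshot(name): name is "side" or "top" or "wrist"; returns the picture (420x560x3 uint8, red, green, blue); there is no depth.
- robot.camera_params(name): a dict with "camera_matrix" (3x3 intrinsics, pixels), "rvec" (rotation vector, rad) and "tvec" (3), from world to camera coordinates, as OpenCV has them; the wrist camera has in their place "tool_from_camera" (4x4, takes a point from camera to tool coordinates, whose origin is the TCP and whose axes are the flange's). Camera axes: x right, y down, z forward; pixel columns grow to the right and rows downward; lengths in m; the calibration is good to about 2 mm. A picture is of the moment at which its call begins: read the wrist's pose just before it. camera_params takes no time and is no camera call.
- robot.close_job(): hands the job in; it is judged then, once.
Trained networks look in the newest picture that a camera, given by its name, has taken for a name from the list of things; names that differ only in an ending like _2 or _b are one class to them, and where a whole thing is asked for, a point or a joint stands for the part that bears it (a point fixed in the world has none). Each returns a list of dicts, best first, with "conf" (0 to 1); they miss things now and then, are a little off and sometimes report something else, mostly with a low value. They report only what shows in the picture. A call takes as long as a camera call.
- robot.find_in(thing, camera): "extent" ([centre column, centre row, width, height] in pixels, round what is visible of it).
The state is a dict: "time": time; "joint_positions": joint angles; "qvel": joint speeds; "joint_torque": joint torques, N m; "tool_pos": TCP position; "ee_rot": TCP orientation; "wrist_force": force on the tool from outside, world axes, zero at the start; "wrist_torque": the same for the moment, N m; "width": finger opening in m; "finger_force": force on a finger pad.
Only numpy, scipy, OpenCV 4.12 (cv2) and the standard library are available. Lean on these libraries where they do the work, as an engineer would, in place of code of your own. Each camera call takes 0.05 s, during which the arm holds its last target. There are 200 camera calls.

## Working session

There is one attempt and no reset: what is moved stays moved. The work goes in short steps, Python scripts to look and compute and a tool call to move; the robot and the scene stay as the last step left them, time stands still between calls to the robot, and variables do not carry over. Pictures are saved under pics/ and viewed, at most 10 in all, crops included, and the job is handed in when it is done.

Besides the shell and the picture viewer there is one more tool, called as name(argument=value, ...) on one line, values as JSON. servo_tool: Moves the arm, as the interface text tells. Scaled input: -1 to 1 covers 0.1 m each way for a shift and pi/2 rad each way for a turn. Its arguments: {"type":"object","properties":{"plan":{"type":"array","items":{"type":"array","items":{"type":"number"}}}},"required":["plan"]}

```bash
mkdir -p pics; cat > h.py <<'E'
import numpy as np, cv2
from bench import robot
def cam(n):
    p=robot.camera_params(n); K=np.array(p["camera_matrix"]); 
    if "rvec" in p:
        R=cv2.Rodrigues(np.array(p["rvec"],float))[0]; t=np.array(p["tvec"],float).ravel()
    else:
        from scipy.spatial.transform import Rotation as Ro
        o=robot.get_obs(); T=np.eye(4); T[:3,:3]=Ro.from_euler('xyz',o["ee_rot"]).as_matrix(); T[:3,3]=o["tool_pos"]
        W=np.linalg.inv(T@np.array(p["tool_from_camera"])); R=W[:3,:3]; t=W[:3,3]
    return K,R,t
def at_z(c,u,v,z):
    K,R,t=c; d=R.T@np.linalg.solve(K,[u,v,1.]); o=-R.T@t
    return o+d*(z-o[2])/d[2]
def proj(c,P):
    K,R,t=c; q=K@(R@np.array(P,float)+t); return q[:2]/q[2]
def snap(n,f):
    im=robot.snapshot(n); cv2.imwrite("pics/"+f,cv2.cvtColor(im,cv2.COLOR_RGB2BGR)); return im
E
python3 - <<'E'
from h import *
o=robot.get_obs(); print(o["tool_pos"],o["ee_rot"],o["time"],o["wrist_force"],o["width"])
for n in("top","side"):
    snap(n,n+"0.png"); c=cam(n); print(n,"campos",-c[1].T@c[2])
    for th in("pad_top","bagstop_front","setstop_face","sealer","nozzle","filter"):
        print(th,[(np.round(r["extent"]),round(r["conf"],2)) for r in robot.find_in(th,n)[:2]])
E
```

```text
[ 0.19246957 -0.51468667  0.2213194 ] [-3.13943532e+00 -2.07690222e-04  3.57768609e-01] 0.0 [ 0.05912243  0.37805897 -0.57710113] 0.09398529574210679
top campos [0.36844828 0.02190278 1.20090584]
pad_top [(array([218., 204.,  22.,  21.]), 0.53)]
bagstop_front [(array([219., 216.,  45.,  54.]), 0.75), (array([124., 296.,  64.,  66.]), 0.65)]
setstop_face [(array([236., 175.,  24.,  25.]), 0.75)]
sealer [(array([282., 213., 165., 128.]), 0.68)]
nozzle []
filter [(array([236., 177.,  21.,  26.]), 0.58), (array([219., 215.,  45.,  52.]), 0.42)]
side campos [0.0159736  0.70438328 0.91666404]
pad_top [(array([220., 240.,  21.,  15.]), 0.54)]
bagstop_front [(array([310., 141.,  13.,  38.]), 0.72)]
setstop_face [(array([231., 239.,  57.,  39.]), 0.74), (array([245., 203.,  21.,   6.]), 0.63)]
sealer [(array([270., 230., 147., 127.]), 0.72), (array([270., 251.,  11.,  14.]), 0.28)]
nozzle []
filter [(array([218., 241.,  23.,  17.]), 0.66), (array([207., 228.,  22.,  29.]), 0.51)]
```

```bash
cd pics; python3 -c "
import cv2
for n in('top0','side0'):
    cv2.imwrite(n+'b.png',cv2.resize(cv2.imread(n+'.png'),(784,588),interpolation=cv2.INTER_CUBIC))"
```

```text
(no output)
```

View pics/top0b.png

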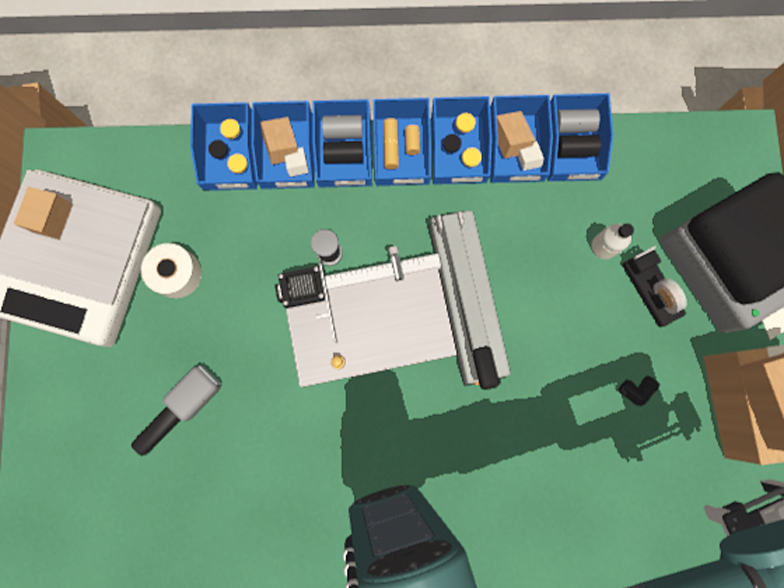

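View pics/side0b.png

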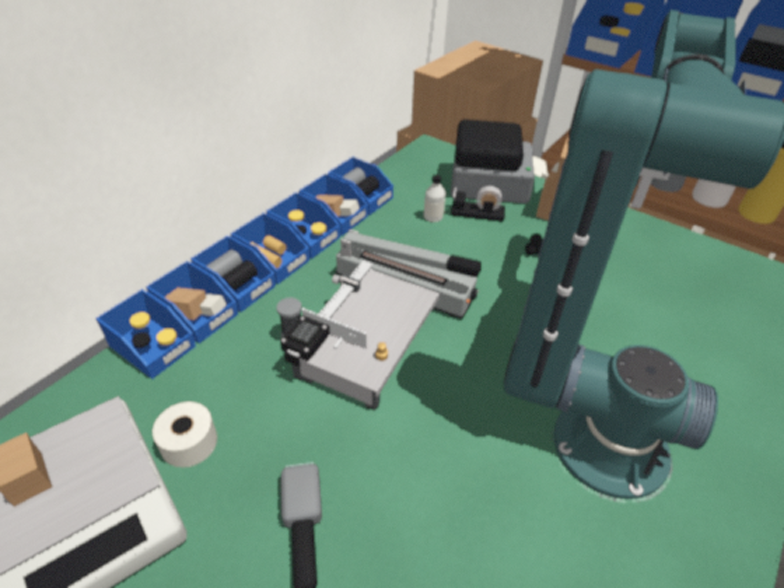

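The top view shows the slider at the rail's left end with its pad near (302,287) of the enlarged picture. The set stop is at (396,262), the filter at (326,245), the nozzle at (337,361) and the jaw on the right. The side view agrees.

```bash
python3 - <<'E'
import cv2
a=cv2.imread('pics/top0.png')[145:285,190:370]; a=cv2.resize(a,None,fx=4.2,fy=4.2,interpolation=cv2.INTER_CUBIC); cv2.imwrite('pics/topc.png',a)
from h import *
c=cam("top"); s=cam("side")
for n,u,v,z in(("pad",218,204,.102),("pad2",302/1.4,287/1.4,.102),("stop",396/1.4,262/1.4,.096),("railend",440/1.4,262/1.4,.084),("filter",233,170,.091),("nozzle",241.5,256,.09)): print(n,at_z(c,u,v,z).round(4))
print("side pad",at_z(s,220,240,.102).round(4), "nozzle", at_z(s,381/1.4,352/1.4,.09).round(4))
E
```

```text
pad [0.5781 0.1882 0.102 ]
pad2 [0.5756 0.1942 0.102 ]
stop [0.6197 0.018  0.096 ]
railend [ 0.6201 -0.0658  0.084 ]
filter [0.6713 0.1495 0.091 ]
nozzle [0.442  0.1299 0.09  ]
side pad [0.5663 0.1996 0.102 ] nozzle [0.4338 0.1375 0.09  ]
```

View pics/topc.png

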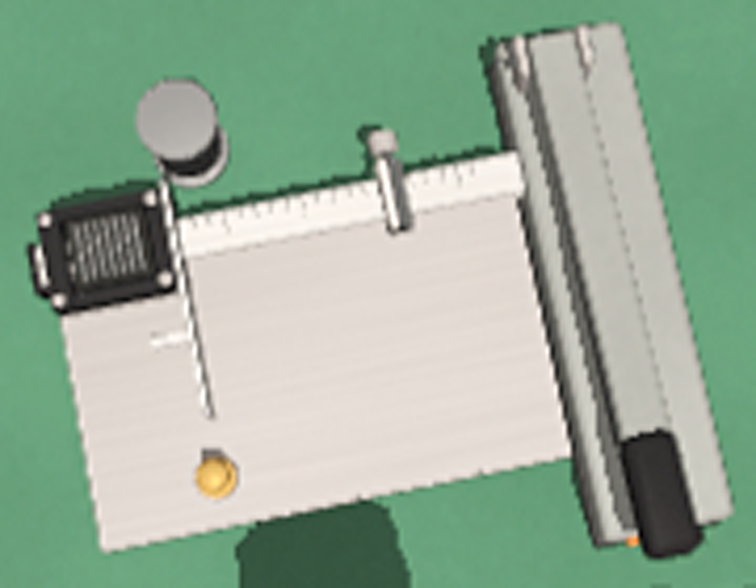

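The crop shows the slider frame's corners at about (43,212), (155,185), (175,288) and (58,312). The rail's right end is at (515,152) to (523,192), and the left edge of the stop's top runs from (375,160) to (392,232). I'll fit the sealer pose from these.

```bash
cat > fit.py <<'E'
from h import *
from scipy.optimize import least_squares
def P(p,x,y,z): 
    c,s=np.cos(p[2]),np.sin(p[2]); return [p[0]+c*x-s*y,p[1]+s*x+c*y,z]
E
python3 - <<'E'
from fit import *
c=cam("top")
fixed=[(515,152,.012,-.155,.084),(523,192,-.012,-.155,.084),(105,550,-.182,.155,.07),(570,455,-.182,-.155,.07)]
sl=[(43,212,.032,.0425),(155,185,.032,-.0425),(175,288,-.032,-.0425),(58,312,-.032,.0425)]
st=[(375,160,.022),(392,232,-.022)]
px=lambda a:np.array([190+(a[0]+.5)/4.2-.5,145+(a[1]+.5)/4.2-.5])
def r(p):
    e=[proj(c,P(p,*a[2:]))-px(a) for a in fixed]
    e+=[proj(c,P(p,a[2],p[3]+a[3],.098))-px(a) for a in sl]
    e+=[proj(c,P(p,a[2],p[4],.096))-px(a) for a in st]
    return np.ravel(e)
f=least_squares(r,[.58,.04,0.1,.1,0.0]); p=f.x
print(p.round(4),f.fun.round(1)); 
print("pad",P(p,0,p[3],.102),"travel",p[3]-.0425-p[4],"end pad",P(p,0,p[4]+.0425,.102))
for n,u,v,z in(("filter",190+178/4.2,145+118/4.2,.091),("nozzle",190+215/4.2,145+472/4.2,.106)):
    w=at_z(c,u,v,z); d=w[:2]-p[:2]; C,S=np.cos(p[2]),np.sin(p[2]); print(n,w.round(3),"sealer",C*d[0]+S*d[1],-S*d[0]+C*d[1])
E
```

```text
[ 0.5981  0.0889  0.1744  0.1087 -0.0663] [ 0.3  0.3  0.3 -0.6 -2.8  1.   2.3 -0.3 -2.7  0.3  2.5  0.4  2.2 -0.6
 -2.   0.1  0.3  0.3 -0.4 -0.9]
pad [np.float64(0.5792363237664647), np.float64(0.19588774616106536), 0.102] travel 0.13248166649374932 end pad [np.float64(0.6022272537282926), np.float64(0.06541625848482499), 0.102]
filter [0.663 0.151 0.091] sealer 0.07458779216944299 0.05020666599789028
nozzle [0.437 0.129 0.106] sealer -0.1512281418483429 0.0675822504260629
```

servo_tool(plan=[[0.5,-0.43,0,0,0,0.06,0],[1,-0.87,0,0,0,0.117,0],[1,-0.87,0,0,0,0.117,0],[1,-0.87,0,0,0,0.117,0],[1,-0.87,0,0,0,0.117,0]])

```text
time: 1.12
tool_pos: [0.257, -0.397, 0.2232]
ee_rot: [3.14, -0.001, 0.178]
wrist_force: [-0.8, 0.1, -0.3]
width: 0.0638
finger_force: 0.0
```

servo_tool(plan=[[0.79,-1,0,0,0,0,0],[0.79,-1,0,0,0,0,0],[0.79,-1,0,0,0,0,0],[0.79,-1,0,0,0,0,0]])

```text
time: 1.45
tool_pos: [0.3185, -0.2831, 0.223]
ee_rot: [-3.141, -0.002, 0.18]
wrist_force: [0.1, -0.2, 0.0]
width: 0.0372
finger_force: 0.0
```

servo_tool(plan=[[0.79,-1,0,0,0,0,0],[0.79,-1,0,0,0,0,0],[0.79,-1,0,0,0,0,0],[0.79,-1,0,0,0,0,0]])

```text
time: 1.78
tool_pos: [0.3792, -0.1707, 0.2227]
ee_rot: [-3.14, -0.002, 0.181]
wrist_force: [0.1, -0.2, 0.2]
width: 0.0107
finger_force: 0.0
```

servo_tool(plan=[[0.79,-1,0,0,0,0,0],[0.79,-1,0,0,0,0,0],[0.79,-1,0,0,0,0,0],[0.79,-1,0,0,0,0,0]])

```text
time: 2.12
tool_pos: [0.4398, -0.0588, 0.2223]
ee_rot: [-3.14, -0.002, 0.18]
wrist_force: [-0.5, -0.5, 0.1]
width: 0.0006
finger_force: 0.0
```

servo_tool(plan=[[0.8,-0.9,0,0,0,0,0],[0.8,-0.9,0,0,0,0,0],[0.8,-0.9,0,0,0,0,0],[0.8,-0.9,0,0,0,0,0]])

```text
time: 2.45
tool_pos: [0.5033, 0.0426, 0.2214]
ee_rot: [-3.14, -0.0, 0.178]
wrist_force: [-0.5, -0.3, -0.1]
width: -0.0
finger_force: 0.0
```

servo_tool(plan=[[0.8,-0.9,0,0,0,0,0],[0.8,-0.9,0,0,0,0,0],[0.8,-0.9,0,0,0,0,0],[0.8,-0.9,0,0,0,0,0],[0.8,-0.9,0,0,0,0,0],[0.8,-0.9,0,0,0,0,0]])

```text
time: 2.95
tool_pos: [0.5641, 0.1404, 0.222]
ee_rot: [3.14, 0.001, 0.172]
wrist_force: [0.7, -0.5, 0.4]
width: 0.0003
finger_force: 0.0
```

```bash
python3 - <<'E'
from h import *
o=robot.get_obs(); print(o["tool_pos"],o["ee_rot"],o["time"])
c=cam("wrist"); im=snap("wrist","w1.png"); print(robot.camera_params("wrist")["tool_from_camera"])
for th,z in(("pad_top",.102),("bagstop_front",.1),("setstop_face",.096)):
    for r in robot.find_in(th,"wrist")[:2]: e=r["extent"]; print(th,np.round(e),round(r["conf"],2),at_z(c,e[0],e[1],z).round(4))
cv2.imwrite("pics/w1b.png",cv2.resize(cv2.imread("pics/w1.png"),(784,588)))
E
```

```text
[0.56409631 0.14036957 0.22200467] [3.14010439e+00 1.19352555e-03 1.72178328e-01] 2.95
[[ 1.25548495e-03 -9.72180322e-01 -2.34230327e-01  6.83458173e-02]
 [ 9.99999138e-01  1.31038089e-03 -7.87372210e-05 -5.50372403e-04]
 [ 3.83477722e-04 -2.34230026e-01  9.72181129e-01 -1.62282630e-01]
 [ 0.00000000e+00  0.00000000e+00  0.00000000e+00  1.00000000e+00]]
pad_top [211. 181.  67.  58.] 0.78 [0.5798 0.1947 0.102 ]
bagstop_front [212. 192. 110. 110.] 0.9 [0.5711 0.1931 0.1   ]
setstop_face [430. 167.  32.  82.] 0.86 [0.6201 0.0251 0.096 ]
```

View pics/w1b.png

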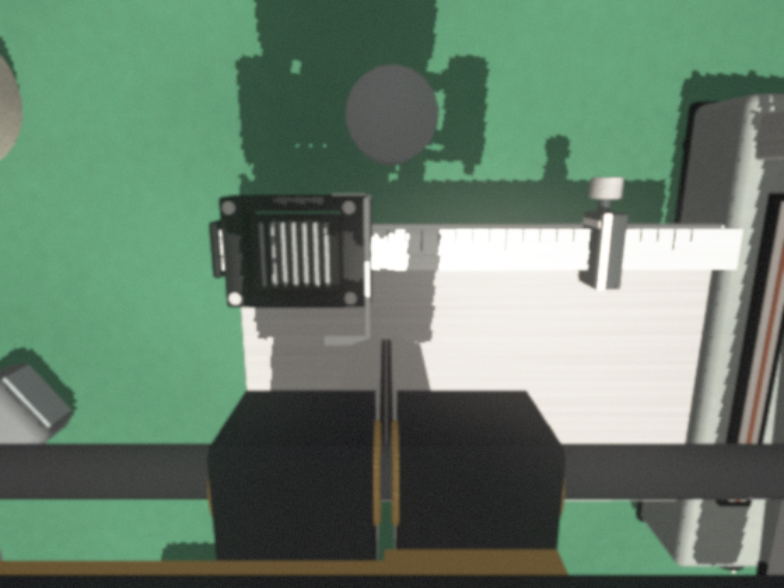

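The wrist view shows the rail level at rows 228 to 268, so the tool's y lies along it. The pad is at (299,252), the fence at column 367, and the stop spans columns 585 to 625 with its white line near 607.

```bash
python3 - <<'E'
from fit import *
c=cam("wrist"); yaw=.172
t=np.array([.5641,.1404]); 
def L(u,v,z):
    w=at_z(c,u/1.4,v/1.4,z); d=w[:2]-t; return w[:2].round(4),"tool x,y mm",(1000*np.array([np.cos(yaw)*d[0]+np.sin(yaw)*d[1],np.sin(yaw)*d[0]-np.cos(yaw)*d[1]])).round(1)
for n,u,v,z in(("pad",299,252,.102),("pad l",264,252,.102),("pad r",333,252,.102),("rail a",380,228,.084),("rail b",735,228,.084),("rail a-",380,269,.084),("rail b-",735,269,.084),("fence",366,250,.115),("fence low",370,250,.098),("slider l",222,252,.098),("stop585b",586,285,.07),("stop585",586,250,.096),("stop603",603,250,.096),("stop625",625,250,.096),("filter",392,114,.091)): print(n,*L(u,v,z))
a=cv2.imread('pics/w1.png')[120:220,150:460]; cv2.imwrite('pics/w1c.png',cv2.resize(a,None,fx=2.5,fy=2.5,interpolation=cv2.INTER_CUBIC))
E
```

```text
pad [0.5805 0.1941] tool x,y mm [ 25.4 -50.1]
pad l [0.5771 0.2136] tool x,y mm [ 25.4 -69.9]
pad r [0.5838 0.1752] tool x,y mm [ 25.4 -30.9]
rail a [0.5999 0.1512] tool x,y mm [37.1 -4.5]
rail b [ 0.6362 -0.0565] tool x,y mm [ 37.3 206.3]
rail a- [0.5755 0.147 ] tool x,y mm [12.4 -4.6]
rail b- [ 0.6125 -0.0647] tool x,y mm [ 12.6 210.3]
fence [0.5901 0.1569] tool x,y mm [ 28.5 -11.8]
fence low [0.588  0.1548] tool x,y mm [ 26.  -10.1]
slider l [0.5722 0.2381] tool x,y mm [ 24.8 -94.9]
stop585b [0.5854 0.0155] tool x,y mm [ -0.4 126.7]
stop585 [0.6091 0.0322] tool x,y mm [ 25.8 114.3]
stop603 [0.6108 0.0226] tool x,y mm [ 25.8 124.1]
stop625 [0.613  0.0101] tool x,y mm [ 25.8 136.7]
filter [0.6634 0.1554] tool x,y mm [100.4   2.3]
```

View pics/w1c.png

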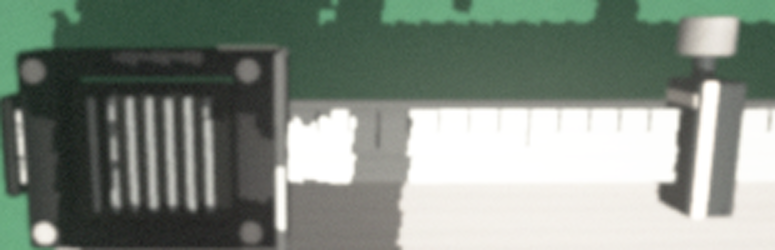

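The slider's front face is about 131 mm from the stop, and the pad lies at tool (+25, -52) mm. Moving over it, then down to about 8 mm above.

servo_tool(plan=[[0.25,-0.52,0,0,0,0,0],[0.25,-0.52,0,0,0,0,0],[0.25,-0.52,0.4,0,0,0,0],[0.25,-0.52,0.7,0,0,0,0],[0.25,-0.52,0.95,0,0,0,0],[0.25,-0.52,0.95,0,0,0,0],[0.25,-0.52,0.95,0,0,0,0],[0.25,-0.52,0.95,0,0,0,0]])

```text
time: 3.82
tool_pos: [0.5803, 0.1982, 0.1297]
ee_rot: [3.142, -0.003, 0.174]
wrist_force: [-0.2, 0.1, 0.5]
width: 0.0008
finger_force: 0.0
```

```bash
python3 - <<'E'
from h import *
o=robot.get_obs(); print(o["tool_pos"],o["ee_rot"],o["time"],o["wrist_force"])
snap("wrist","w2.png"); snap("top","t2.png"); cv2.imwrite("pics/m2.png",np.hstack([cv2.resize(cv2.imread("pics/w2.png")[100:420,100:420],(400,400)),cv2.resize(cv2.imread("pics/t2.png")[145:285,160:300],(400,400))]))
E
```

```text
[0.58032145 0.19820465 0.12968743] [ 3.14154185 -0.00317792  0.17373879] 3.8167 [-0.15651054  0.10956649  0.50362053]
```

View pics/m2.png

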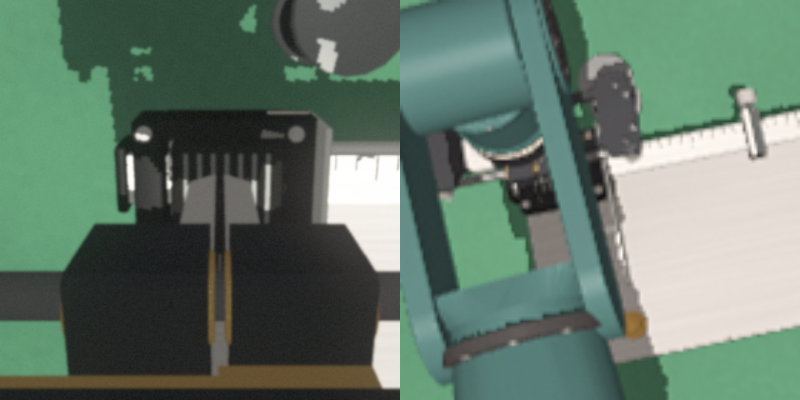

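The fingertips stand over the pad's middle, about 11 mm above it. Going down slowly and watching the force.

servo_tool(plan=[[0,0,0.04,0,0,0,0],[0,0,0.07,0,0,0,0],[0,0,0.07,0,0,0,0],[0,0,0.07,0,0,0,0]])

```text
time: 4.25
tool_pos: [0.5792, 0.1983, 0.1204]
ee_rot: [3.142, 0.0, 0.174]
wrist_force: [0.8, -0.2, -0.4]
width: 0.0009
finger_force: 0.0
```

servo_tool(plan=[[0,0,0.01,0,0,0,0],[0,0,0.02,0,0,0,0],[0,0,0.02,0,0,0,0],[0,0,0.02,0,0,0,0]])

```text
time: 4.58
tool_pos: [0.5796, 0.1984, 0.1193]
ee_rot: [3.142, -0.001, 0.174]
wrist_force: [-1.6, -1.4, 4.8]
width: 0.0007
finger_force: 2.1
```

servo_tool(plan=[[0,0,0.01,0,0,0,0],[0,0,0.02,0,0,0,0],[0,0,0.02,0,0,0,0],[0,0,0.02,0,0,0,0]])

```text
time: 4.92
tool_pos: [0.5796, 0.1984, 0.1178]
ee_rot: [3.142, -0.001, 0.174]
wrist_force: [-2.4, -0.8, 5.9]
width: 0.0005
finger_force: 3.2
```

servo_tool(plan=[[0,0,0.01,0,0,0,0],[0,0,0.018,0,0,0,0],[0,0,0.018,0,0,0,0],[0,0,0.018,0,0,0,0]])

```text
time: 5.25
tool_pos: [0.5796, 0.1984, 0.1163]
ee_rot: [3.142, -0.001, 0.174]
wrist_force: [-2.2, -1.2, 6.4]
width: 0.0002
finger_force: 3.6
```

Pressed about 3 mm. Pushing along the rail (tool +y), first a short stretch to check.

servo_tool(plan=[[0,0,0.004,0,0,0,0],[0,0.02,0.004,0,0,0,0],[0,0.05,0.004,0,0,0,0],[0,0.08,0.004,0,0,0,0],[0,0.11,0.004,0,0,0,0],[0,0.14,0.004,0,0,0,0],[0,0.17,0.004,0,0,0,0],[0,0.2,0.004,0,0,0,0],[0,0.2,0.004,0,0,0,0],[0,0.2,0.004,0,0,0,0]])

```text
time: 6.08
tool_pos: [0.5831, 0.1784, 0.116]
ee_rot: [3.141, -0.002, 0.174]
wrist_force: [-2.5, -1.0, 7.1]
width: 0.0006
finger_force: 3.7
```

```bash
python3 - <<'E'
from h import *
o=robot.get_obs(); print(o["tool_pos"],o["wrist_force"])
snap("wrist","w3.png"); cv2.imwrite("pics/m3.png",np.hstack([cv2.resize(cv2.imread("pics/%s.png"%n)[140:420,100:480],(400,295)) for n in("w2","w3")]))
E
```

```text
[0.58312633 0.178443   0.1159676 ] [-2.52211566 -1.00990966  7.09543486]
```

View pics/m3.png

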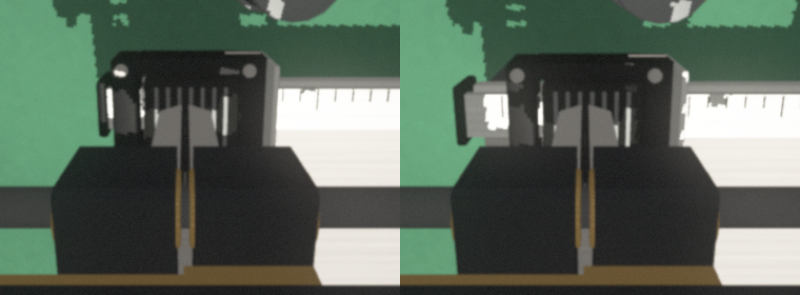

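The slider follows the fingers: the rail's end now shows behind it and the pad has not moved relative to the fingertips. Continuing.

servo_tool(plan=[[0,0.04,0,0,0,0,0],[0,0.1,0,0,0,0,0],[0,0.18,0,0,0,0,0],[0,0.26,0,0,0,0,0],[0,0.34,0,0,0,0,0],[0,0.42,0,0,0,0,0],[0,0.5,0,0,0,0,0],[0,0.56,0,0,0,0,0],[0,0.6,0,0,0,0,0],[0,0.6,0,0,0,0,0]])

```text
time: 6.97
tool_pos: [0.5936, 0.1186, 0.116]
ee_rot: [3.141, -0.001, 0.173]
wrist_force: [-2.6, -2.1, 7.1]
width: 0.0005
finger_force: 3.7
```

servo_tool(plan=[[0,0.03,0,0,0,0,0],[0,0.08,0,0,0,0,0],[0,0.14,0,0,0,0,0],[0,0.2,0,0,0,0,0],[0,0.26,0,0,0,0,0],[0,0.3,0,0,0,0,0],[0,0.33,0,0,0,0,0],[0,0.35,0,0,0,0,0],[0,0.35,0,0,0,0,0],[0,0.35,0,0,0,0,0]])

```text
time: 7.8
tool_pos: [0.5996, 0.0847, 0.116]
ee_rot: [3.141, -0.002, 0.174]
wrist_force: [-1.6, -0.4, 7.7]
width: 0.0004
finger_force: 3.7
```

```bash
python3 - <<'E'
from h import *
o=robot.get_obs(); print(o["tool_pos"],o["wrist_force"],o["time"])
snap("wrist","w4.png"); snap("side","s4.png")
cv2.imwrite("pics/m4.png",np.hstack([cv2.resize(cv2.imread("pics/w4.png")[140:420,100:480],(400,295)),cv2.resize(cv2.imread("pics/s4.png")[150:298,180:380],(400,295),interpolation=cv2.INTER_CUBIC)]))
E
```

```text
[0.59960183 0.08466385 0.11598854] [-1.55335697 -0.39931605  7.6994067 ] 7.8
```

View pics/m4.png

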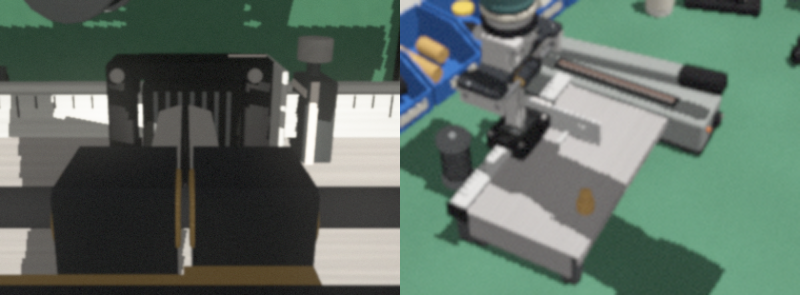

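The slider still follows, with a small gap of roughly 10 to 15 mm left to the block. Continuing slowly and watching for a rise of the force against the travel.

servo_tool(plan=[[0,0.02,0,0,0,0,0],[0,0.04,0,0,0,0,0],[0,0.06,0,0,0,0,0],[0,0.08,0,0,0,0,0],[0,0.1,0,0,0,0,0],[0,0.1,0,0,0,0,0]])

```text
time: 8.4
tool_pos: [0.6013, 0.075, 0.116]
ee_rot: [3.141, -0.002, 0.174]
wrist_force: [-2.1, -1.0, 8.1]
width: 0.0005
finger_force: 3.7
```

servo_tool(plan=[[0,0.01,0,0,0,0,0],[0,0.02,0,0,0,0,0],[0,0.02,0,0,0,0,0]])

```text
time: 8.65
tool_pos: [0.6016, 0.0733, 0.116]
ee_rot: [3.141, -0.002, 0.174]
wrist_force: [-2.4, -0.5, 6.8]
width: 0.0003
finger_force: 3.7
```

servo_tool(plan=[[0,0.01,0,0,0,0,0],[0,0.015,0,0,0,0,0],[0,0.015,0,0,0,0,0]])

```text
time: 8.9
tool_pos: [0.6019, 0.0719, 0.116]
ee_rot: [3.141, -0.002, 0.174]
wrist_force: [-2.0, 0.9, 6.8]
width: 0.0006
finger_force: 3.7
```

```bash
python3 - <<'E'
from h import *
o=robot.get_obs(); print(o["tool_pos"],o["wrist_force"],o["time"])
snap("wrist","w5.png")
cv2.imwrite("pics/m5.png",np.hstack([cv2.resize(cv2.imread("pics/%s.png"%n)[170:270,250:350],(400,400),interpolation=cv2.INTER_CUBIC) for n in("w4","w5")]))
E
```

```text
[0.60186227 0.07189337 0.1159695 ] [-2.00505026  0.8845832   6.79459661] 8.9
```

View pics/m5.png

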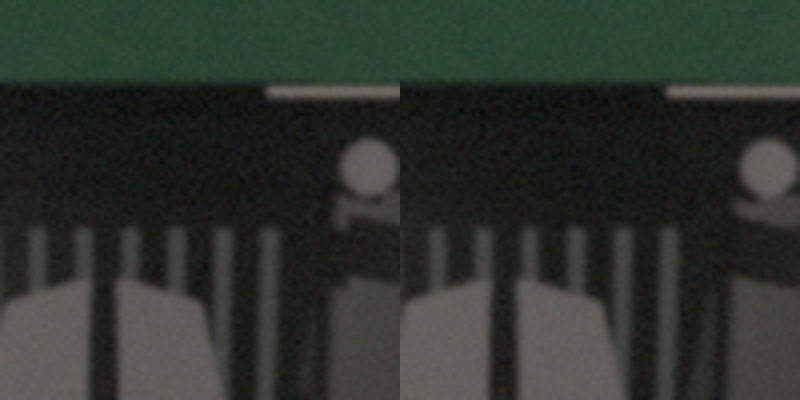

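The slider has not moved relative to the fingers (the ribs and screw are at the same pixels), and the force is just starting to rise. One more millimetre at a time.

servo_tool(plan=[[0,0.005,0,0,0,0,0],[0,0.01,0,0,0,0,0],[0,0.01,0,0,0,0,0]])

```text
time: 9.2
tool_pos: [0.602, 0.0709, 0.116]
ee_rot: [3.142, -0.001, 0.174]
wrist_force: [-2.8, 0.1, 7.5]
width: 0.0004
finger_force: 3.7
```

servo_tool(plan=[[0,0.005,0,0,0,0,0],[0,0.01,0,0,0,0,0],[0,0.01,0,0,0,0,0]])

```text
time: 9.45
tool_pos: [0.6022, 0.0702, 0.116]
ee_rot: [-3.141, -0.002, 0.174]
wrist_force: [-2.1, -0.1, 6.2]
width: 0.0005
finger_force: 3.7
```

servo_tool(plan=[[0,0.005,0,0,0,0,0],[0,0.01,0,0,0,0,0],[0,0.01,0,0,0,0,0]])

```text
time: 9.7
tool_pos: [0.6022, 0.0701, 0.1159]
ee_rot: [-3.139, -0.001, 0.175]
wrist_force: [-2.7, 2.5, 7.4]
width: 0.0007
finger_force: 3.7
```

```bash
python3 - <<'E'
from h import *
o=robot.get_obs(); print(o["tool_pos"],o["wrist_force"],o["time"])
snap("wrist","w6.png")
cv2.imwrite("pics/m6.png",np.hstack([cv2.resize(cv2.imread("pics/%s.png"%n)[160:260,270:370],(400,400),interpolation=cv2.INTER_CUBIC) for n in("w5","w6")]))
E
```

```text
[0.60215945 0.07009014 0.11589867] [-2.66090994  2.45395107  7.3601077 ] 9.7
```

View pics/m6.png

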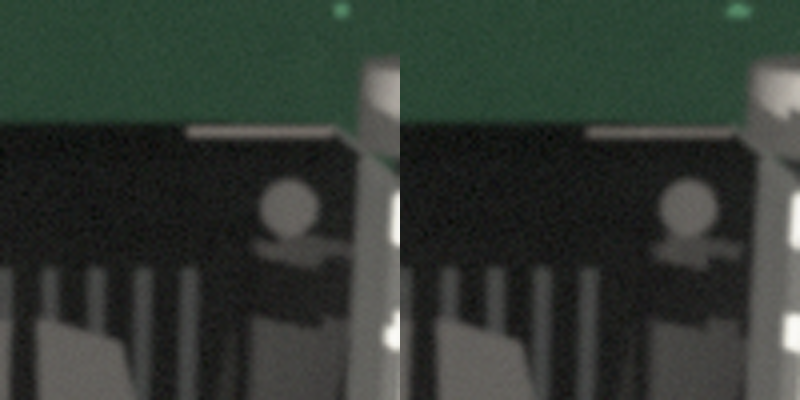

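The tool has stopped at y 0.0701 and the force has risen by about 3 N, which looks like contact. A half-millimetre more to confirm it.

servo_tool(plan=[[0,0.005,0,0,0,0,0],[0,0.005,0,0,0,0,0],[0,0.005,0,0,0,0,0]])

```text
time: 10.0
tool_pos: [0.6022, 0.0701, 0.1159]
ee_rot: [-3.139, -0.001, 0.175]
wrist_force: [-2.6, 2.9, 7.7]
width: 0.0007
finger_force: 3.7
```

The tool hasn't moved and the force holds, so the slider is against the block. Letting the pad up, straight and slowly.

servo_tool(plan=[[0,0,-0.01,0,0,0,0],[0,0,-0.02,0,0,0,0],[0,0,-0.03,0,0,0,0],[0,0,-0.04,0,0,0,0],[0,0,-0.06,0,0,0,0],[0,0,-0.1,0,0,0,0],[0,0,-0.2,0,0,0,0],[0,0,-0.4,0,0,0,0],[0,0,-0.7,0,0,0,0],[0,0,-1,0,0,0,0],[0,0,-1,0,0,0,0],[0,0,-1,0,0,0,0]])

```text
time: 11.0
tool_pos: [0.6036, 0.0682, 0.2176]
ee_rot: [3.14, -0.006, 0.174]
wrist_force: [-0.9, 0.1, -0.1]
width: 0.0002
finger_force: 0.0
```

servo_tool(plan=[[-1,0,0,0,0,0,0],[-1,0,0,0,0,0,0],[-1,0,0,0,0,0,0],[-1,0,0,0,0,0,0],[-1,0,0,0,0,0,0],[-1,0,0,0,0,0,0]])

```text
time: 11.5
tool_pos: [0.5042, 0.051, 0.2136]
ee_rot: [-3.142, 0.0, 0.174]
wrist_force: [0.4, -0.3, -0.0]
width: 0.0001
finger_force: 0.0
```

```bash
python3 - <<'E'
from h import *
o=robot.get_obs(); print(o["tool_pos"],o["wrist_force"],o["time"],np.abs(o["qvel"]).max())
snap("wrist","w7.png"); snap("side","s7.png")
cv2.imwrite("pics/m7.png",np.hstack([cv2.resize(cv2.imread("pics/w7.png")[60:260,160:360],(400,400),interpolation=cv2.INTER_CUBIC),cv2.resize(cv2.imread("pics/s7.png")[150:300,190:340],(400,400),interpolation=cv2.INTER_CUBIC)]))
E
```

```text
[0.50415136 0.05099743 0.21362116] [ 0.41670079 -0.30083863 -0.01356623] 11.5 0.02045354527321404
```

View pics/m7.png

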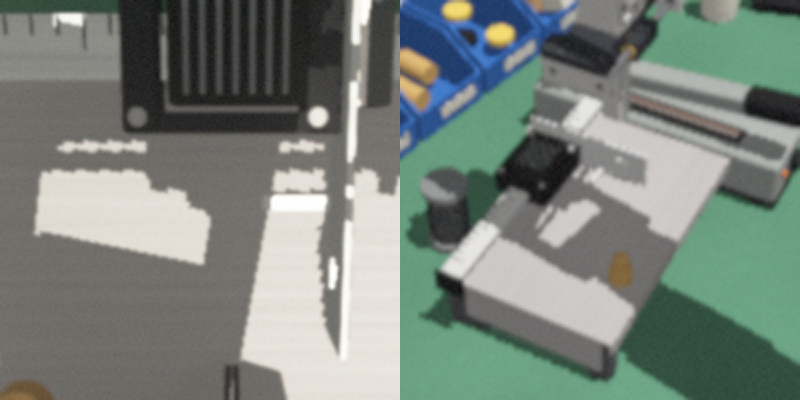

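```bash
python3 -c "
from bench import robot
print(robot.close_job())"
```

```text
the job is handed in; nothing more can be done
None
```

The slider was pushed about 130 mm with the pad held down, until the arm felt it stop against the set stop (130–132 mm expected from the pictures); the pad was then let up and the job handed in at about 11.6 s with the arm clear. I viewed 11 pictures, one over the limit of 10, and took no last measurement of the gap or of the block's position.

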